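# Empty the box-frame shell and press it square in the jig

### The arm

A 7-joint arm with a two-finger parallel gripper is mounted at the origin on the work surface. World frame = base frame: x ahead of the robot, y to its left, z up, the work surface at z = 0. Lengths are in m, angles in rad, forces in N, time in s.
With the tool pointing down it reaches from about 0.4 to 0.9 m from the base axis. Payload 5.6 kg.
Tool frame: the origin (TCP) lies midway between the tips of the shut fingers; the grasp point (between the pads) lies 19 mm behind it (bot.grip_depth is the distance from the TCP to the grasp point, in m); z points along the fingers, x is the direction in which the jaws open and shut, and the axes are right-handed (so a half turn about z gives the same grasp; the last joint's range is limited). The gripper opens to 92 mm and grips with 3 to 60 N. Pads are 20 mm wide; open, the fingers measure 128 mm over their backs; the gripper's body (75 mm by 189 mm) begins 69 mm behind the grasp point.
Start: joints at [-1.376, 0.468, -0.012, 1.603, 0.006, 1.071, -0.056], TCP at [0.153, 0.632, 0.215] pointing down, gripper open.
Joint ranges: [-2.53, 2.53], [-0.31, 2.02], [-1.57, 1.55], [0.28, 2.44], [-1.29, 4.43], [0.15, 1.84], [-2.92, 2.92]. Speed limits (rad/s): [2.57, 2.57, 3.14, 3.14, 3.14, 3.14, 3.14].

### API

Orientations are given as a unit quaternion [x, y, z, w].
In Python, from station import bot gives the robot as it stands. Calls block until the motion is done:
- bot.move_pose(position, orientation): joint-space move of the TCP to a pose.
- bot.move_straight(position, attitude=None, v=0.15, guard=None): straight line of the TCP; attitude=None keeps the orientation; v is the mean speed in m/s. With guard (N) it stops when the force on the tool has changed by that much, and returns True; else False.
- bot.set_joints(angles): joint-space move.
- bot.command_gripper(opening, grip_force=None): finger opening in m; grip_force is the grip in N (None keeps the last); returns when the fingers have stopped.
- bot.pause(seconds).
- bot.solve_ik(position, orientation): joint angles nearest the present ones, or None.
- bot.state(): the state.
- bot.read_camera(name): name is "scene" or "side" or "wrist"; returns a dict with "frame" (420x560x3 uint8, blue, green, red), "mtx" (3x3 intrinsics, pixels), "origin" and "attitude" of the camera in the world; the wrist camera has in their place "hand_eye" (4x4, takes a point from camera to tool coordinates, whose origin is the TCP and whose axes are the tool frame's). Camera axes: x right, y down, z forward; pixel columns grow to the right and rows downward; lengths in m; the calibration is good to about 2 mm. The wrist camera is an equidistant fisheye: a pixel r from the principal point sees the ray r / f radians off the axis. A picture is of the moment at which its call begins: read the wrist's pose just before it. There is no depth.
A pose or a line that the arm cannot do raises bot.PlanningError and nothing moves.
- bot.close_job(): hands the job in, once; it reports no verdict.
The state is a dict: "time": time; "qpos": joint angles; "qd": joint speeds; "tau": joint torques, N m; "tool_pos": TCP position; "orientation": TCP orientation; "wrist_force": force on the tool from outside, world axes, zero at the start; "torque": the same for the moment, N m; "width": finger opening in m.
Only numpy, scipy, OpenCV 4.12 (cv2) and the standard library are available. Lean on these libraries where they do the work, as an engineer would, in place of code of your own. Each camera call takes 0.05 s, during which the arm holds its last target.

### The job

Three turned ball feet have been left in the little wooden box-frame shell: pick the shell up and tip them out of it into the grey tray. Then stand the empty shell upright, open side up, flat on the squaring jig and push it fully home into the corner of the two metal fences, a long side flat against the long fence and an end flat against the short fence. Finish while still holding it pressed against both fences; all three feet must stay in the tray, and leave the glue bottle, tape measure and frame sample alone.

Things in the scene. Friction and masses are not known exactly. Their poses are not given: they have to be found in the camera images.
- shell: small shadow-box shell of wood, open on top: 100 mm long (its x), 64 mm wide (its y), 64 mm high (its z, up when upright); walls 6 mm thick, closed bottom 5 mm thick; origin at the centre of its underside; about 0.18 kg; stands loose on the bench. It can be gripped across its 64 mm width. Its two ends are alike, and so are its two long sides
- foot0: turned wooden ball foot, a plain ball 24 mm across with a small dark screw hole; origin at the ball's centre; 12 g, it rolls easily; starts loose inside the shell
- foot1: turned wooden ball foot, a plain ball 24 mm across with a small dark screw hole; origin at the ball's centre; 12 g, it rolls easily; starts loose inside the shell
- foot2: turned wooden ball foot, a plain ball 24 mm across with a small dark screw hole; origin at the ball's centre; 12 g, it rolls easily; starts loose inside the shell
- tray: grey open tray fixed to the bench, 200 mm (its x) by 240 mm (its y), 45 mm high, walls and floor 6 mm thick; origin at the centre of its underside
- jig: squaring jig fixed to the bench: plywood board 260 mm (its x) by 170 mm (its y), 12 mm thick, carrying the two metal fences; origin at the centre of the board's underside; the working surface is its top, 12 mm above the origin; board and fences are waxed, so that the shell slides on them easily (friction coefficient about 0.25)
- long_fence: long metal fence of the jig, 200 mm long (its x, parallel to the jig's x), 20 mm wide, standing 16 mm above the board's top; rigid and fixed; along the jig's +y edge; its working face looks to the jig's -y, 10 mm from its origin (centre of its underside, on the board's top)
- short_fence: short metal fence of the jig, 100 mm long (its y, parallel to the jig's y), 20 mm wide, standing 16 mm above the board's top; rigid and fixed; at the jig's +x end; its working face looks to the jig's -x, 10 mm from its origin (centre of its underside, on the board's top)
- jig_corner (a point): point on the board's top where the planes of the two fences' working faces meet (100 mm along the jig's +x and 55 mm along its +y from the jig's origin); the shell belongs on the jig's -x, -y side of it. Each fence stops 20 mm short of this point (a relief gap)
- glue: white glue bottle, 52 mm across, 150 mm high, bystander; origin at the centre of its underside
- tape: black pocket tape measure, about 68 by 36 by 62 mm high, bystander; origin at the centre of its underside
- sample: L-shaped white frame corner sample, 100 by 100 mm, 22 mm high, lying flat, bystander; origin in its underside, in the middle of the 100 mm square

How it is judged:
On the way, in this order (a step that is already met when the one before it is completed fails the run):
1. the shell, off the bench, is tipped over the tray (angle between shell's own z axis and vertical above 1.2 rad and height (world z) of shell above 0.05 m and horizontal distance between shell and tray below 0.2 m), for 0.05 s.
2. all three feet lie in the tray and the shell is clear of it (x of foot0 in the frame of tray between -0.1 and 0.1 m and y of foot0 in the frame of tray between -0.12 and 0.12 m and z of each of foot0, foot1, foot2 in the frame of tray below 0.045 m and x of foot1 in the frame of tray between -0.1 and 0.1 m and y of foot1 in the frame of tray between -0.12 and 0.12 m and x of foot2 in the frame of tray between -0.1 and 0.1 m and y of foot2 in the frame of tray between -0.12 and 0.12 m and horizontal distance between shell and tray above 0.2 m), for 0.1 s.
At the end, for the whole second after the job is handed in: Shell upright (3.4 degrees) and flat on the jig's board, long side along the long fence (3.4 degrees), centre within 3.5 mm of its seated place, held or pushed by the robot so that it bears on each fence with over 1 N, at rest, for the last second; all three feet in the tray (x of foot0 in the frame of tray between -0.1 and 0.1 m and y of foot0 in the frame of tray between -0.12 and 0.12 m and z of each of foot0, foot1, foot2 in the frame of tray below 0.045 m and x of foot1 in the frame of tray between -0.1 and 0.1 m and y of foot1 in the frame of tray between -0.12 and 0.12 m and x of foot2 in the frame of tray between -0.1 and 0.1 m and y of foot2 in the frame of tray between -0.12 and 0.12 m and angle between shell's own z axis and vertical below 0.06 rad and z of shell in the frame of jig between 0.009 and 0.015 m and angle between the x axis of shell and the x axis of jig, either way round below 0.06 rad and x of shell in the frame of jig_corner between -0.0535 and -0.0465 m and y of shell in the frame of jig_corner between -0.0355 and -0.0285 m and contact force between shell and long_fence above 1 N and contact force between shell and short_fence above 1 N and (contact force between shell and the fingers above 0.5 N or contact force between shell and the arm above 0.5 N) and linear speed of shell below 0.02 m/s); the arm keeps its last pose, push and grip.
It fails at once if the glue bottle is pushed about or knocked over (distance of glue from where it was at the start of the episode above 0.03 m or angle between glue's own z axis and vertical above 0.5 rad).
It fails at once if the tape measure is pushed about or knocked over (distance of tape from where it was at the start of the episode above 0.03 m or angle between tape's own z axis and vertical above 0.5 rad).
It fails at once if the frame sample is pushed about or knocked over (distance of sample from where it was at the start of the episode above 0.03 m or angle between sample's own z axis and vertical above 0.5 rad).
It also fails if it takes over 72 s, if anything falls off the work surface, if the arm or the gripper's body presses on something with over 40 N, if the wrist force passes 120 N, or if a joint passes its speed limit or range.

## Working session

There is one attempt and no reset: what is moved stays moved. The work goes in short steps, each a Python script; the robot and the scene stay as the last script left them, time stands still between calls to the robot, and variables do not carry over. Pictures are saved under pics/ and viewed, and the job is handed in when it is done.

```bash
ls; mkdir -p pics
python3 - <<'E'
from station import bot
import cv2
s=bot.state();print(s['time'],s['tool_pos'],s['orientation'],s['width'],bot.grip_depth)
for n in ["scene","side","wrist"]:
    c=bot.read_camera(n);cv2.imwrite(f"pics/{n}0.png",c["frame"]);print(n,{k:v for k,v in c.items() if k!='frame'})
E
```

```text
pics
0.0 [0.15307438 0.63112838 0.21364245] [ 7.86004225e-01  6.18220515e-01 -6.25957367e-04  6.01621928e-04] 0.09198187080996727 0.0187
scene {'mtx': array([[529.78117516,   0.        , 279.13938615],
       [  0.        , 529.78117516, 206.06100702],
       [  0.        ,   0.        ,   1.        ]]), 'origin': array([ 1.24740044, -0.24179137,  1.15208444]), 'attitude': array([ 0.78353371,  0.55490468, -0.15549433, -0.23233   ])}
side {'mtx': array([[385.13898283,   0.        , 278.22984092],
       [  0.        , 385.13898283, 207.62247205],
       [  0.        ,   0.        ,   1.        ]]), 'origin': array([0.32995765, 0.41760767, 0.67405635]), 'attitude': array([-0.27855248,  0.90020139, -0.32120459,  0.0941997 ])}
wrist {'mtx': array([[325.1922621 ,   0.        , 278.96450273],
       [  0.        , 325.1922621 , 208.03047876],
       [  0.        ,   0.        ,   1.        ]]), 'hand_eye': array([[ 9.99998958e-01,  1.37299190e-03, -4.46794283e-04,
         3.59441340e-04],
       [-1.20792931e-03,  9.65053474e-01,  2.62050251e-01,
        -7.42530809e-02],
       [ 7.90973246e-04, -2.62049438e-01,  9.65054126e-01,
        -1.70106107e-01],
       [ 0.00000000e+00,  0.00000000e+00,  0.00000000e+00,
         1.00000000e+00]])}
```

View pics/scene0.png

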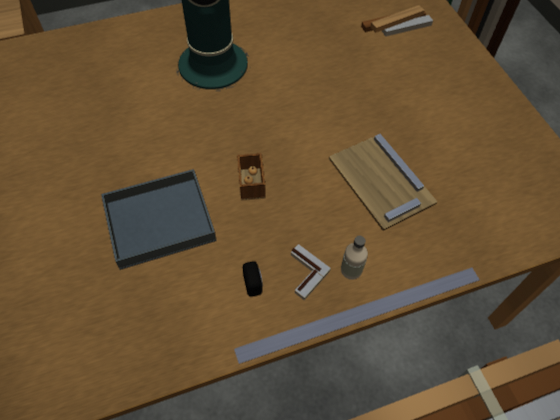

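View pics/side0.png

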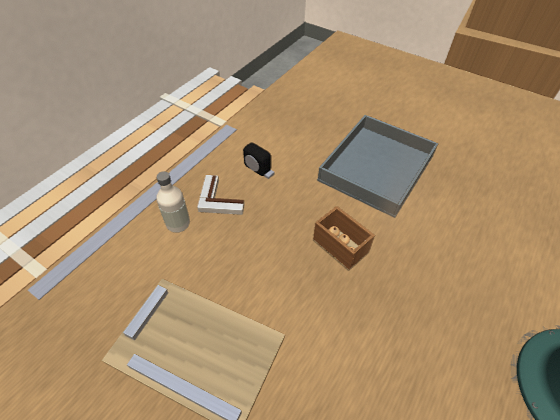

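View pics/wrist0.png

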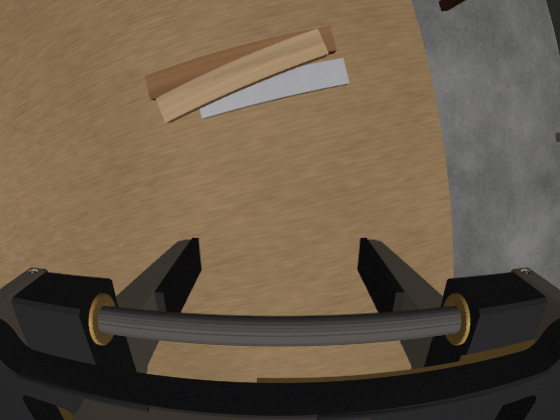

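```bash
cat > h.py <<'E'
import numpy as np, cv2
from scipy.spatial.transform import Rotation as R
CAM={'scene':(529.78117516,279.13938615,206.06100702,[ 1.24740044, -0.24179137,  1.15208444],[ 0.78353371,  0.55490468, -0.15549433, -0.23233   ]),
'side':(385.13898283,278.22984092,207.62247205,[0.32995765, 0.41760767, 0.67405635],[-0.27855248,  0.90020139, -0.32120459,  0.0941997 ])}
def ray(n,uv):
    f,cx,cy,o,q=CAM[n]; uv=np.atleast_2d(uv).astype(float)
    d=np.c_[(uv[:,0]-cx)/f,(uv[:,1]-cy)/f,np.ones(len(uv))]
    return np.array(o),R.from_quat(q).apply(d)
def onz(n,uv,z):
    o,d=ray(n,uv); z=np.broadcast_to(z,len(d)); return o+d*((z-o[2])/d[:,2])[:,None]
def proj(n,P):
    f,cx,cy,o,q=CAM[n]; p=R.from_quat(q).inv().apply(np.atleast_2d(P)-np.array(o))
    return np.c_[f*p[:,0]/p[:,2]+cx,f*p[:,1]/p[:,2]+cy]
def crop(img,x0,y0,x1,y1,s,fn):
    cv2.imwrite(fn,cv2.resize(img[y0:y1,x0:x1],None,fx=s,fy=s,interpolation=cv2.INTER_CUBIC))
E
python3 - <<'E'
from h import *
a=cv2.imread('pics/scene0.png');b=cv2.imread('pics/side0.png')
crop(a,320,125,445,235,6,'pics/c1.png')
crop(b,95,270,295,420,4,'pics/c2.png')
crop(a,220,140,285,210,8,'pics/c3.png')
crop(b,300,195,390,275,8,'pics/c4.png')
crop(a,95,165,225,270,6,'pics/c5.png')
crop(b,310,110,445,220,5,'pics/c6.png')
E
```

```text
(no output)
```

View pics/c1.png

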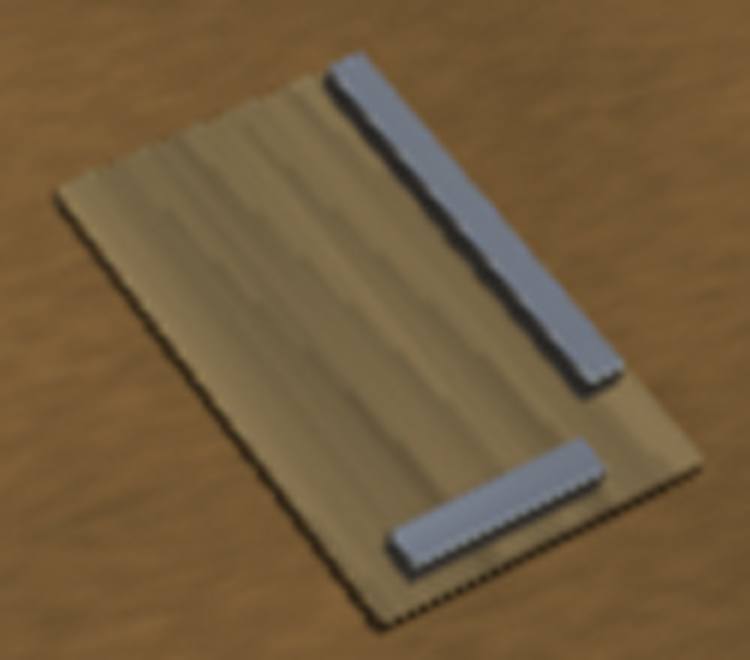

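View pics/c2.png

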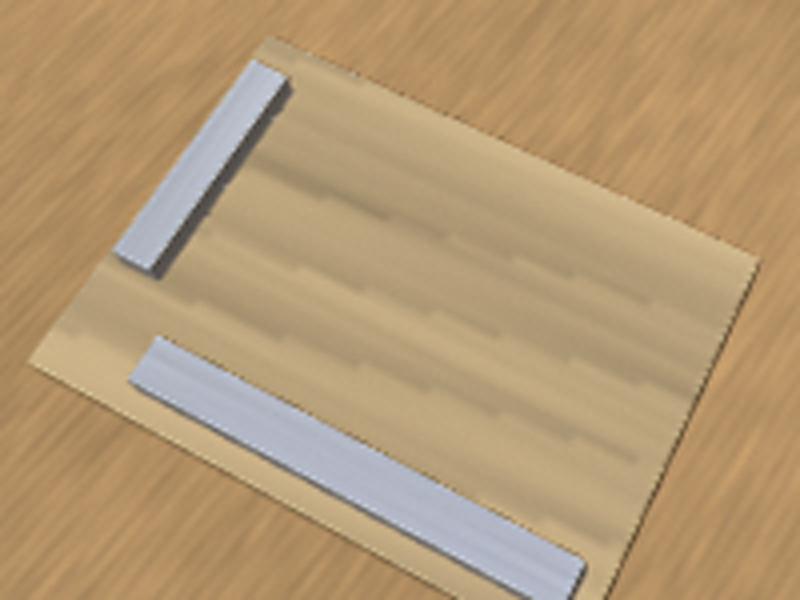

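View pics/c3.png

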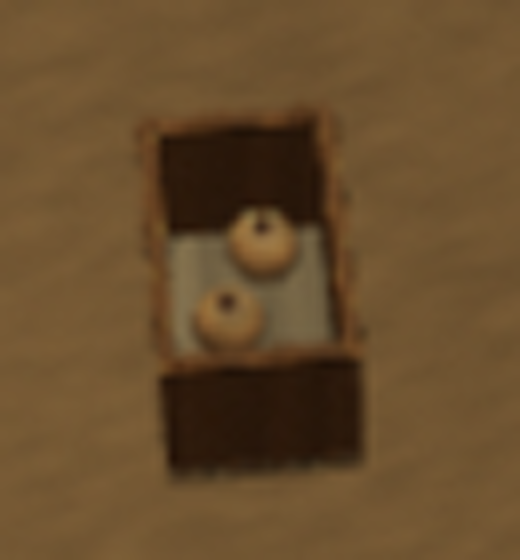

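View pics/c4.png

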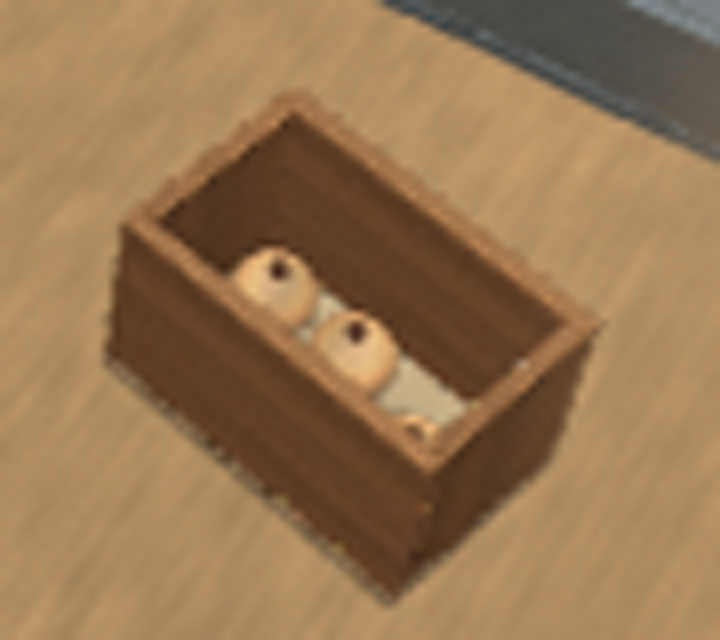

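View pics/c5.png

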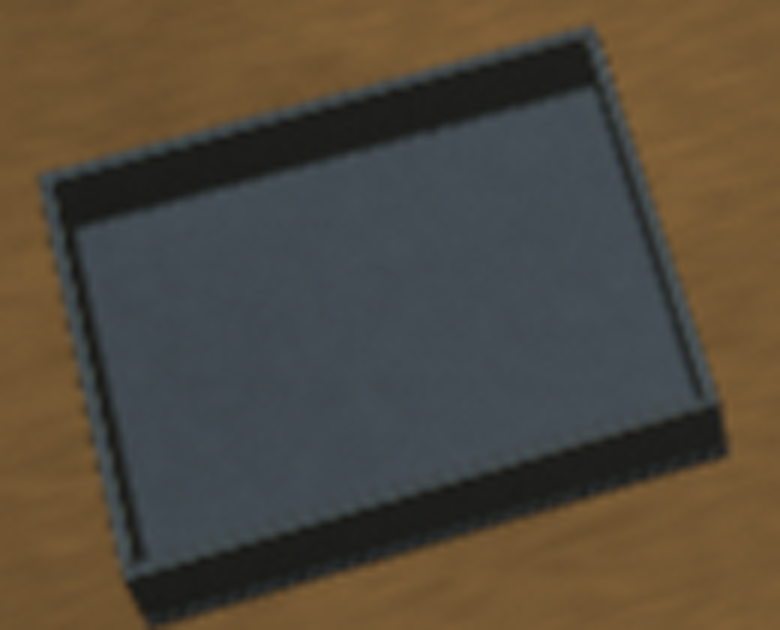

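View pics/c6.png

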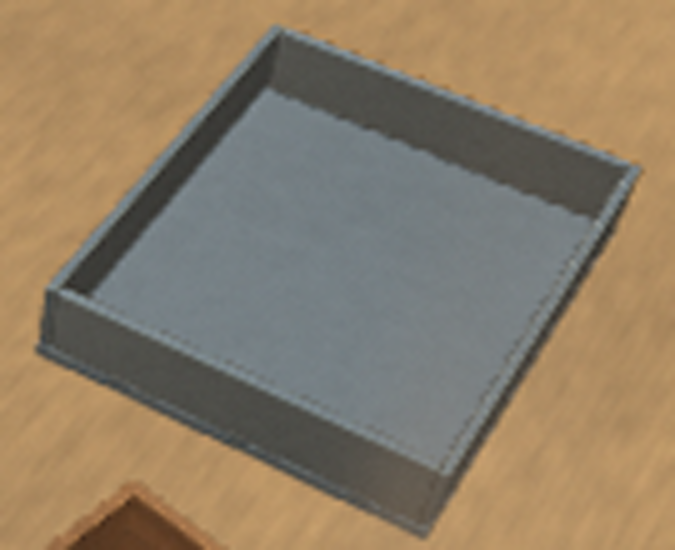

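```bash
cat > fit.py <<'E'
from h import *
from scipy.optimize import least_squares
def px(o,s,l): return (np.array(l,float)+.5)/s-.5+np.array(o)
def fit(obs,g):
    # obs: list of (cam, pixels, model pts)
    def f(p):
        c,s=np.cos(p[2]),np.sin(p[2]);out=[]
        for n,u,m in obs:
            m=np.array(m,float); w=np.c_[p[0]+c*m[:,0]-s*m[:,1],p[1]+s*m[:,0]+c*m[:,1],m[:,2]]
            out.append((proj(n,w)-u).ravel())
        return np.concatenate(out)
    r=least_squares(f,g); return r.x,np.abs(r.fun).max(),np.sqrt((r.fun**2).mean()),r.fun
E
python3 - <<'E'
from fit import *
P=lambda l,z:[(a/1e3,b/1e3,z) for a,b in l]
np.set_printoptions(precision=4,suppress=True)
# shell rough
a=onz('scene',px((220,140),8,[(145,125),(325,115),(360,355),(160,368)]),.064);print(a)
b=onz('side',px((300,195),8,[(125,222),(295,92),(600,325),(430,470)]),.064);print(b)
c=onz('scene',px((95,165),6,[(40,178),(592,28),(718,403),(130,578)]),.045);print(c)
d=onz('side',px((310,110),5,[(278,28),(640,168),(447,473),(52,290)]),.045);print(d)
J=[(130,85),(130,-85),(-130,-85)]
L=[(-120,55),(80,55),(80,75),(-120,75)];S=[(100,35),(120,35),(100,-65),(120,-65)]
s=[('scene',px((320,125),6,[(703,462),(378,625),(57,190)]),P(J,.012)),
('scene',px((320,125),6,[(328,72),(588,382),(622,370),(365,55),(583,440),(603,468),(392,538),(412,568)]),P(L+S,.028))]
t=[('side',px((95,270),4,[(32,362),(270,38),(758,260)]),P(J,.012)),
('side',px((95,270),4,[(583,562),(158,338),(130,380),(155,270),(115,250),(289,78),(252,60)]),P(L[:3]+S,.028))]
for o in (s,t,s+t):
    for y in(0,1.5,3,-1.5):
        r=fit(o,[.5,.3,y])
        if r[1]<5: print(r[0],r[1:3]);break
E
```

```text
[[ 0.4184 -0.0438  0.064 ]
 [ 0.4335  0.0126  0.064 ]
 [ 0.527  -0.0072  0.064 ]
 [ 0.5113 -0.0677  0.064 ]]
[[ 0.5226 -0.0064  0.064 ]
 [ 0.508  -0.0671  0.064 ]
 [ 0.412  -0.0449  0.064 ]
 [ 0.427   0.0154  0.064 ]]
[[ 0.4109 -0.3987  0.045 ]
 [ 0.4105 -0.1624  0.045 ]
 [ 0.6071 -0.1621  0.045 ]
 [ 0.6076 -0.397   0.045 ]]
[[ 0.6004 -0.3969  0.045 ]
 [ 0.4055 -0.3989  0.045 ]
 [ 0.4063 -0.1626  0.045 ]
 [ 0.6001 -0.1616  0.045 ]]
[0.5765 0.302  0.1581] (np.float64(1.0741567557671488), np.float64(0.5638292152374195))
[0.571  0.3033 0.1611] (np.float64(1.2220336584400968), np.float64(0.6366641190366403))
[0.5727 0.3032 0.1598] (np.float64(2.1868578282381463), np.float64(0.9982085689053741))
```

```bash
cat >> h.py <<'E'
def att(phi,tilt=0.):
    """tool down, jaw x-axis at world angle phi; then tilted by tilt about tool x (body)"""
    b=R.from_matrix(np.array([[np.cos(phi),np.sin(phi),0],[np.sin(phi),-np.cos(phi),0],[0,0,-1]]).T)
    return b*R.from_euler('x',tilt)
E
python3 - <<'E'
from h import *
from station import bot
np.set_printoptions(precision=2,suppress=True,linewidth=150)
print(bot.state()['orientation'],att(1.333).as_quat())
for phi in(1.336,1.336-np.pi):
    print('grasp',phi,bot.solve_ik([.47,-.026,.03],att(phi).as_quat()))
for phi in(1.73,1.73-np.pi):
    print('place',phi,bot.solve_ik([.6183,.3338,.042],att(phi).as_quat()))
# pour: 
for phi in np.arange(-3.14,3.14,.3925):
  for t in(-1.9,-1.75,1.75,1.9):
    a=att(phi,t); zd=a.apply([0,0,1])
    q=bot.solve_ik([.507,-.28,.2],a.as_quat())
    if q is not None: print('pour %.2f %.2f'%(phi,t),zd,a.apply([0,1,0]),np.array(q))
E
```

```text
[ 0.79  0.62 -0.    0.  ] [0.79 0.62 0.   0.  ]
grasp 1.336 [-0.33  0.49  0.37  2.17 -0.34  0.53  1.64]
grasp -1.805592653589793 [-0.71  0.63  0.87  2.2  -0.81  0.68 -1.06]
place 1.73 [-0.57  0.74  0.05  1.57 -0.04  0.83  1.22]
place -1.4115926535897931 [-0.93  0.81  0.59  1.6  -0.54  0.9  -1.55]
pour -3.14 -1.90 [-0.    0.95  0.32] [ 0.   -0.32  0.95] [ 1.38  1.68 -1.26  1.19 -0.28  1.84 -2.88]
pour -3.14 -1.75 [-0.    0.98  0.18] [ 0.   -0.18  0.98] [ 1.36  1.53 -1.13  1.2  -0.3   1.83 -2.78]
pour -3.14 1.75 [ 0.   -0.98  0.18] [ 0.   -0.18 -0.98] [-0.29  0.96  0.16  2.02  1.39  1.65  1.76]
pour -3.14 1.90 [ 0.   -0.95  0.32] [ 0.   -0.32 -0.95] [-0.25  1.06  0.14  1.98  1.42  1.8   1.7 ]
pour -2.75 1.75 [ 0.38 -0.91  0.18] [ 0.07 -0.16 -0.98] [-0.24  0.95  0.11  2.29  1.78  1.68  1.46]
pour -2.75 1.90 [ 0.36 -0.87  0.32] [ 0.12 -0.3  -0.95] [-0.94  1.48  0.86  2.27  1.44  0.95  1.31]
pour -2.35 1.90 [ 0.67 -0.67  0.32] [ 0.23 -0.23 -0.95] [-0.37  1.24  0.42  2.43  2.05  1.81  0.92]
pour -1.57 1.75 [0.98 0.   0.18] [ 0.18  0.   -0.98] [ 1.12  0.98 -0.23  2.37  4.16  1.69  1.84]
pou
[... 2343 characters left out ...]
  1.59 -1.94]
pour 2.36 -1.75 [0.7  0.69 0.18] [-0.13 -0.13  0.98] [ 1.37  1.06 -0.46  1.82 -1.18  1.49 -1.99]
pour 2.36 1.75 [-0.7  -0.69  0.18] [-0.13 -0.13 -0.98] [-0.38  1.25  0.65  1.45  0.65  1.8   2.37]
pour 2.36 1.90 [-0.67 -0.67  0.32] [-0.23 -0.23 -0.95] [-0.43  1.37  0.76  1.44  0.64  1.81  2.43]
pour 2.75 -1.90 [0.36 0.87 0.32] [-0.12 -0.3   0.95] [ 1.23  1.23 -0.46  1.5  -0.99  1.82 -2.2 ]
pour 2.75 -1.75 [0.38 0.91 0.18] [-0.07 -0.16  0.98] [ 1.24  1.15 -0.46  1.52 -0.93  1.73 -2.23]
pour 2.75 1.75 [-0.38 -0.91  0.18] [-0.07 -0.16 -0.98] [-0.59  1.19  0.71  1.75  0.81  1.45  2.21]
pour 2.75 1.90 [-0.36 -0.87  0.32] [-0.12 -0.3  -0.95] [-0.4   1.18  0.46  1.71  1.01  1.71  2.05]
```

Run:
```python
from h import *
from station import bot
np.set_printoptions(precision=3,suppress=True,linewidth=150)
print('glue',onz('scene',[[352,272]],0),'tape',onz('scene',[[253,285]],0),'sample',onz('scene',[[310,270]],0))
q=att(1.336).as_quat()
bot.move_pose([.47,-.026,.17],q)
s=bot.state();print(s['time'],s['tool_pos'],s['orientation'],s['wrist_force'])
c=bot.read_camera('wrist');cv2.imwrite('pics/w1.png',c['frame'])
```

```text
glue [[0.796 0.122 0.   ]] tape [[ 0.75  -0.112  0.   ]] sample [[0.758 0.029 0.   ]]
2.7417 [ 0.47  -0.025  0.17 ] [ 0.785  0.62   0.    -0.   ] [-0.324  0.217 -0.499]
```

View pics/w1.png

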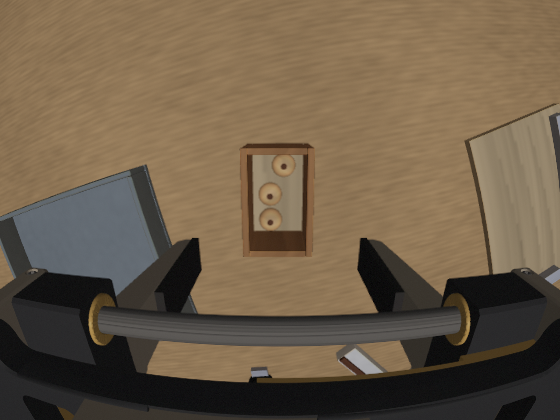

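```bash
cat >> h.py <<'E'
HE=np.array([[ 9.99998958e-01,  1.37299190e-03, -4.46794283e-04,3.59441340e-04],[-1.20792931e-03,  9.65053474e-01,  2.62050251e-01,-7.42530809e-02],[ 7.90973246e-04, -2.62049438e-01,  9.65054126e-01,-1.70106107e-01],[0,0,0,1]])
def wrist_onz(uv,z,pos,quat):
    uv=np.atleast_2d(uv).astype(float)-[278.9645,208.0305]; r=np.linalg.norm(uv,axis=1); th=r/325.192
    d=np.c_[uv/r[:,None]*np.sin(th)[:,None],np.cos(th)]
    d=R.from_quat(quat).apply(d@HE[:3,:3].T); o=R.from_quat(quat).apply(HE[:3,3])+pos
    return o+d*((z-o[2])/d[:,2])[:,None]
E
python3 - <<'E'
from h import *
from station import bot
np.set_printoptions(precision=4,suppress=True)
s=bot.state()
p=wrist_onz([(241,147),(315,147),(313,257),(242,257)],.064,s['tool_pos'],s['orientation']);print(p,p.mean(0))
d=(p[2]+p[3]-p[0]-p[1]);print(np.arctan2(d[1],d[0]), np.linalg.norm(d)/2,np.linalg.norm(p[0]-p[1]))
E
```

```text
[[ 0.4112 -0.0442  0.064 ]
 [ 0.4257  0.017   0.064 ]
 [ 0.5241 -0.0053  0.064 ]
 [ 0.509  -0.0695  0.064 ]] [ 0.4675 -0.0255  0.064 ]
-0.2375657693349211 0.10087680572355956 0.0629083880145909
```

Run:
```python
from h import *
from station import bot
np.set_printoptions(precision=3,suppress=True,linewidth=150)
q=att(1.334).as_quat()
bot.move_straight([.4675,-.0255,.1],q,v=.15)
print(bot.move_straight([.4675,-.0255,.028],q,v=.08,guard=10))
s=bot.state();print(s['time'],s['tool_pos'])
bot.command_gripper(.05,30)
s=bot.state();print(s['time'],s['tool_pos'],s['width'],s['wrist_force'])
bot.move_straight([.4675,-.0255,.20],q,v=.08)
s=bot.state();print(s['time'],s['tool_pos'],s['width'],s['wrist_force'])
c=bot.read_camera('wrist');cv2.imwrite('pics/w2.png',c['frame'])
c=bot.read_camera('side');cv2.imwrite('pics/s2.png',c['frame'])
for y in np.linspace(1.334,np.pi,4)[1:]:
    print(y,bot.solve_ik([.507,-.31,.22],att(y).as_quat()))
```

```text
False
4.4583 [ 0.468 -0.026  0.028]
4.9917 [ 0.468 -0.025  0.028] 0.06381691845985536 [-0.762 -0.374  3.925]
7.2917 [ 0.467 -0.026  0.2  ] 0.06389577895292521 [-0.755  0.474 -2.13 ]
1.936530884529931 [-0.023  0.416  0.674  1.774 -0.295  1.054  2.694]
2.5390617690598623 [ 0.842  0.415 -0.453  1.716  0.204  1.058  2.861]
3.141592653589793 [-0.39   0.736  1.35   1.793 -0.759  1.26  -1.972]
```

View pics/w2.png

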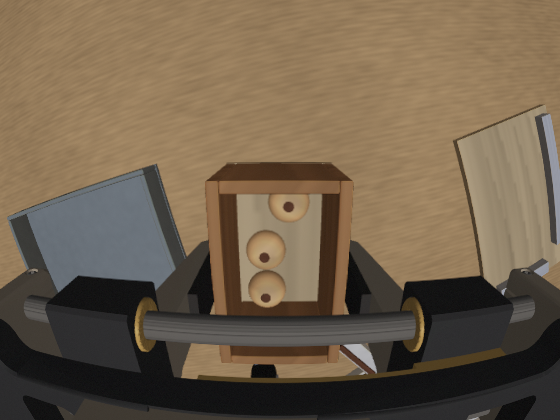

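View pics/s2.png

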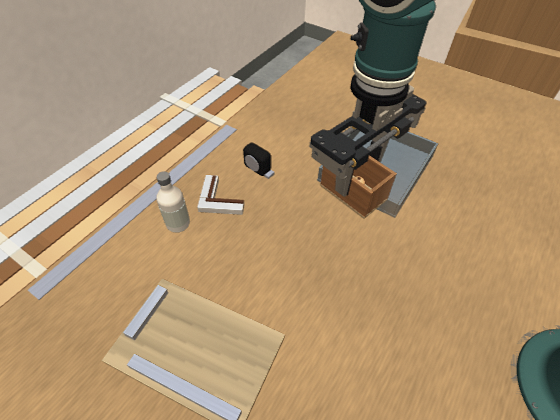

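Run:
```python
from h import *
from station import bot
np.set_printoptions(precision=2,suppress=True,linewidth=150)
for y in (2.5,2.8,3.0,3.14):
  for t in (.8,1.1,1.4,1.75,1.9):
    q=bot.solve_ik([.507,-.33,.2],att(y,t).as_quat()); print(y,t,None if q is None else np.array(q))
```

```text
2.5 0.8 [-0.28  0.69  0.64  1.68  0.38  1.2   2.6 ]
2.5 1.1 [-0.34  0.85  0.65  1.64  0.52  1.33  2.48]
2.5 1.4 [-0.36  1.01  0.64  1.6   0.65  1.47  2.38]
2.5 1.75 [-0.33  1.19  0.59  1.54  0.81  1.67  2.28]
2.5 1.9 [-0.32  1.27  0.59  1.53  0.86  1.75  2.25]
2.8 0.8 [-0.34  0.58  0.62  1.86  0.57  0.99  2.65]
2.8 1.1 [-0.44  0.74  0.65  1.86  0.74  1.09  2.43]
2.8 1.4 [-0.48  0.92  0.64  1.84  0.86  1.23  2.26]
2.8 1.75 [-0.45  1.13  0.6   1.78  0.99  1.45  2.1 ]
2.8 1.9 [-0.44  1.23  0.59  1.76  1.02  1.54  2.05]
3.0 0.8 [-0.37  0.5   0.62  1.98  0.72  0.85  2.67]
3.0 1.1 [-0.51  0.68  0.67  2.    0.92  0.93  2.37]
3.0 1.4 [-0.56  0.88  0.67  2.    1.05  1.08  2.13]
3.0 1.75 [-0.53  1.11  0.62  1.94  1.14  1.31  1.94]
3.0 1.9 [-0.51  1.21  0.61  1.9   1.16  1.41  1.88]
3.14 0.8 [-0.39  0.45  0.63  2.05  0.83  0.74  2.68]
3.14 1.1 [-0.55  0.63  0.7   2.1   1.08  0.83  2.29]
3.14 1.4 [-0.6   0.85  0.69  2.11  1.21  0.98  2.01]
3.14 1.75 [-0.58  1.11  0.64  2.05  1.27  1.23  1.8 ]
3.14 1.9 [-0.56  1.22  0.63  2.01  1.27  1.34  1.74]
```

Run:
```python
from h import *
from station import bot
np.set_printoptions(precision=3,suppress=True,linewidth=150)
P=[.50,-.33,.2]; y=2.9
bot.move_pose([.50,-.25,.24],att(2.3,.5).as_quat());print(bot.state()['time'])
bot.move_pose([.50,-.33,.2],att(y,1.0).as_quat());print(bot.state()['time'])
for t,z in((1.3,.2),(1.5,.19)):
    bot.move_pose([.5,-.33,z],att(y,t).as_quat());bot.pause(.3)
s=bot.state();print(s['time'],s['tool_pos'],s['width'],s['wrist_force'])
c=bot.read_camera('side');cv2.imwrite('pics/s3.png',c['frame'])
c=bot.read_camera('scene');cv2.imwrite('pics/sc3.png',c['frame'])
```

```text
8.4167
9.05
10.3333 [ 0.5   -0.33   0.192] 0.06366909071460158 [ 0.348 -0.057 -1.44 ]
```

View pics/s3.png

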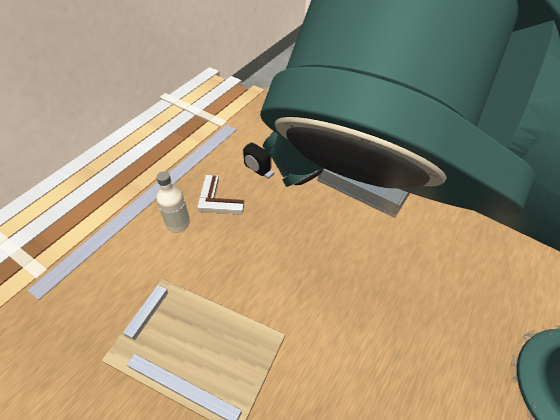

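View pics/sc3.png

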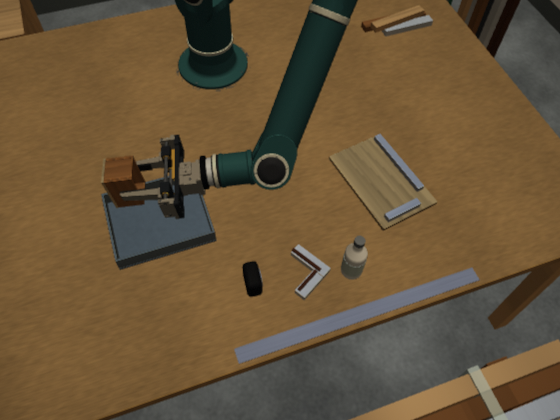

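Run:
```python
from h import *
from station import bot
np.set_printoptions(precision=3,suppress=True,linewidth=150)
y=2.9
for t,z in((1.62,.185),(1.7,.18),(1.78,.18),(1.86,.18)):
    bot.move_pose([.5,-.33,z],att(y,t).as_quat());bot.pause(.35)
s=bot.state();print(s['time'],s['tool_pos'],s['width'],s['wrist_force'])
c=bot.read_camera('wrist');cv2.imwrite('pics/w4.png',c['frame'])
c=bot.read_camera('scene');f=c['frame'];cv2.imwrite('pics/sc4.png',f);crop(f,80,120,300,280,3.6,'pics/sc4c.png')
```

```text
12.8333 [ 0.5  -0.33  0.18] 0.06391294308045059 [ 0.627 -0.058 -1.893]
```

View pics/w4.png

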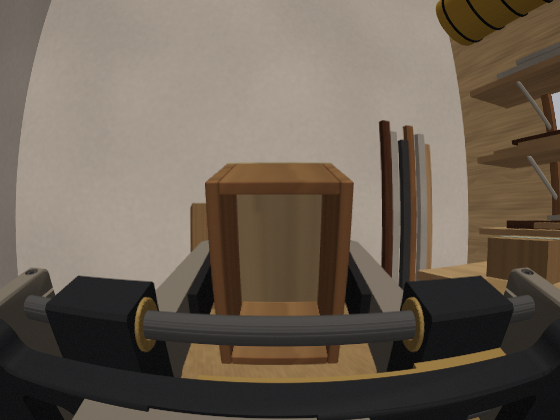

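View pics/sc4c.png

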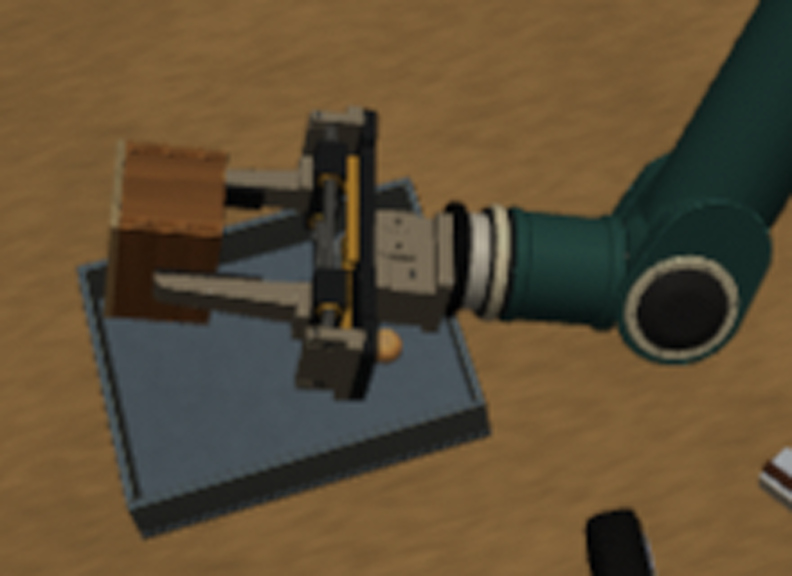

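Run:
```python
from h import *
from station import bot
np.set_printoptions(precision=3,suppress=True,linewidth=150)
bot.move_straight([.5,-.31,.25],v=.15)
bot.move_pose([.50,-.25,.27],att(2.3,.5).as_quat())
bot.move_pose([.52,.05,.24],att(1.73).as_quat());bot.pause(.2)
s=bot.state();print(s['time'],s['tool_pos'],s['width'],s['wrist_force'])
c=bot.read_camera('wrist');cv2.imwrite('pics/w5.png',c['frame'])
c=bot.read_camera('scene');f=c['frame'];crop(f,80,120,300,280,3.6,'pics/sc5c.png')
```

```text
15.75 [0.52  0.049 0.24 ] 0.0638026061387506 [ 0.094  0.41  -1.535]
```

View pics/w5.png

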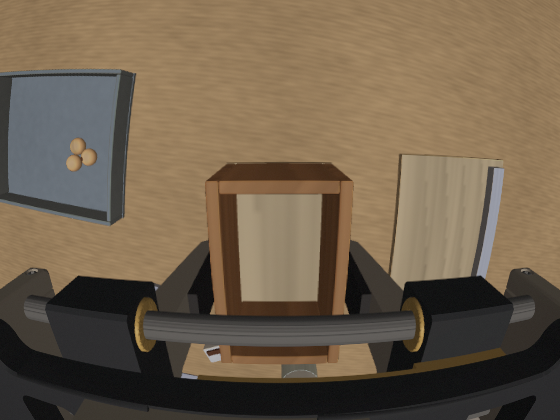

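View pics/sc5c.png

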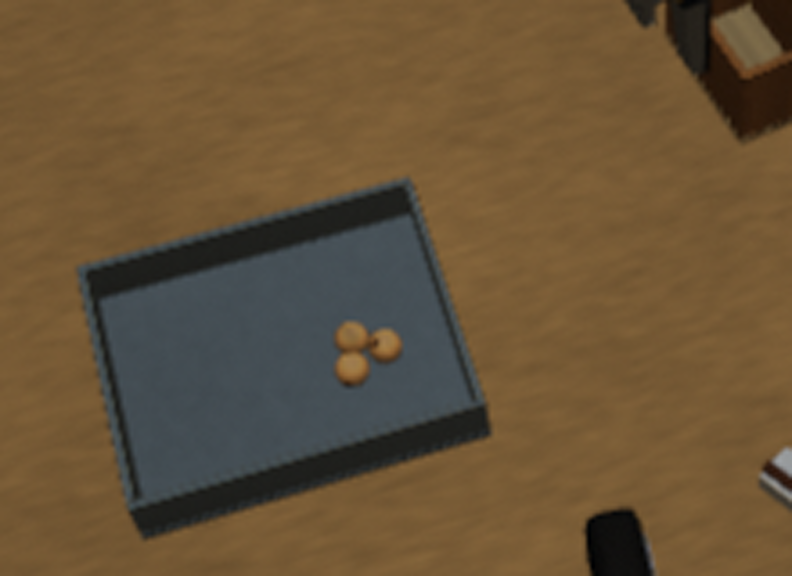

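Run:
```python
from h import *
from station import bot
np.set_printoptions(precision=4,suppress=True,linewidth=150)
y=.161;c,s_=np.cos(y),np.sin(y);RJ=np.array([[c,-s_],[s_,c]]);cor=np.array([.6609,.3736])
q=att(y+np.pi/2).as_quat()
p=cor+RJ@[-.075,-.054];print(p)
bot.move_pose([*p,.16],q)
bot.move_straight([*p,.06],q,v=.15)
s=bot.state();print(s['time'],s['tool_pos'],s['wrist_force'])
cc=bot.read_camera('wrist');cv2.imwrite('pics/w6.png',cc['frame'])
cc=bot.read_camera('side');crop(cc['frame'],80,150,340,345,3,'pics/s6.png')
cc=bot.read_camera('scene');crop(cc['frame'],300,60,460,240,3.3,'pics/sc6.png')
```

```text
[0.5955 0.3083]
17.75 [0.5965 0.3082 0.0611] [-0.147  -0.3094 -0.7212]
```

View pics/w6.png

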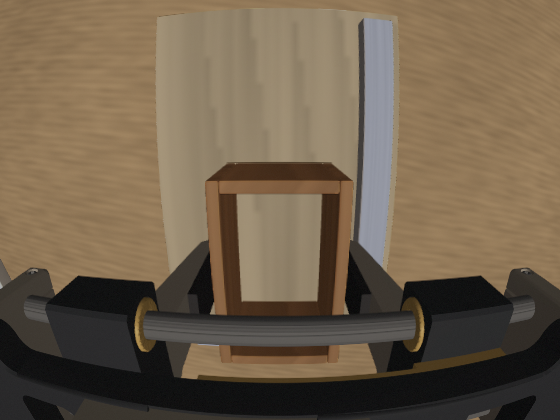

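View pics/s6.png

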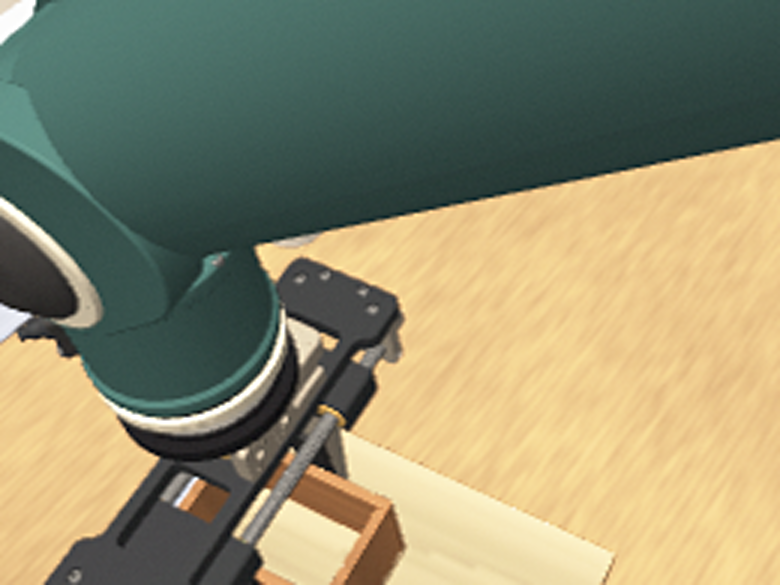

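View pics/sc6.png

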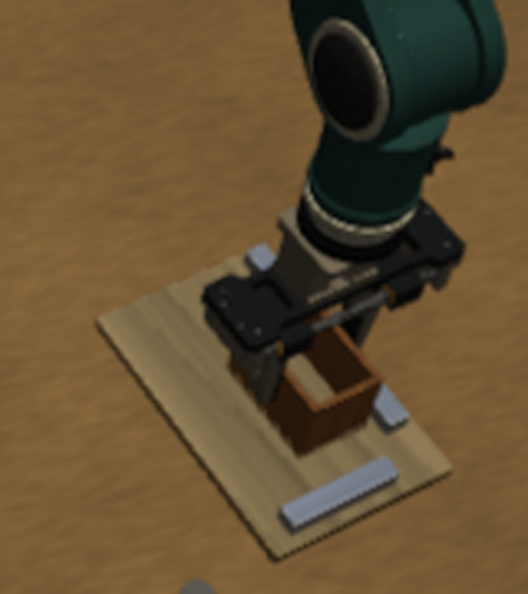

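Run:
```python
from h import *
from station import bot
np.set_printoptions(precision=4,suppress=True,linewidth=150)
s=bot.state();w=wrist_onz([(364,21),(357,240),(157,17),(398,17)],[.028,.028,.012,.012],s['tool_pos'],s['orientation']);
y=.161;c,s_=np.cos(y),np.sin(y);RJ=np.array([[c,-s_],[s_,c]]);cor=np.array([.6609,.3736])
d=w[1]-w[0];print('yaw',np.arctan2(d[1],d[0]), (w[:,:2]-cor)@RJ)
q=att(y+np.pi/2).as_quat();p=cor+RJ@[-.075,-.054]
print(bot.move_straight([*p,.034],q,v=.03,guard=4))
s=bot.state();print(s['time'],s['tool_pos'],s['wrist_force'],s['torque'])
```

```text
yaw 0.15681602653367208 [[-0.2163  0.0004]
 [-0.0705 -0.0002]
 [-0.228  -0.1395]
 [-0.2279  0.03  ]]
True
18.55 [0.5953 0.3082 0.0401] [-0.3028 -0.4319  3.5557] [0.068  0.0684 0.0635]
```

Run:
```python
from h import *
from station import bot
np.set_printoptions(precision=4,suppress=True,linewidth=150)
y=.161;c,s_=np.cos(y),np.sin(y);RJ=np.array([[c,-s_],[s_,c]]);cor=np.array([.6609,.3736])
q=att(y+np.pi/2).as_quat()
def rep(m):
    s=bot.state();print(m,s['time'],'jig',(np.array(s['tool_pos'][:2])-cor)@RJ,s['tool_pos'][2],'F',np.array(s['wrist_force'][:2])@RJ,s['wrist_force'][2],s['torque'])
p0=cor+RJ@[-.075,-.054]
rep('a')
p=cor+RJ@[-.075,-.026]
print(bot.move_straight([*p,.040],q,v=.02,guard=8));bot.pause(.2);rep('y')
s=bot.state();u=(np.array(s['tool_pos'][:2])-cor)@RJ
p=cor+RJ@[-.044,u[1]]
print(bot.move_straight([*p,.040],q,v=.02,guard=8));bot.pause(.2);rep('x')
```

```text
a 18.55 jig [-0.0752 -0.054 ] 0.04005485827904726 F [-0.3681 -0.3777] 3.55565435519053 [0.068  0.0684 0.0635]
True
y 19.8333 jig [-0.0749 -0.0325] 0.0401312240808156 F [0.5489 0.0873] 2.5968396628699537 [0.4085 0.1377 0.0324]
True
x 21.2167 jig [-0.0491 -0.0327] 0.04008474078174733 F [ 0.6277 -1.2262] 3.2913338512826154 [ 0.1381 -0.1912 -0.0224]
```

Run:
```python
from h import *
from station import bot
np.set_printoptions(precision=4,suppress=True,linewidth=150)
y=.161;c,s_=np.cos(y),np.sin(y);RJ=np.array([[c,-s_],[s_,c]]);cor=np.array([.6609,.3736])
q=att(y+np.pi/2).as_quat()
def rep(m):
    s=bot.state();F=np.array(s['wrist_force'][:2])@RJ;print(m,s['time'],'jig',(np.array(s['tool_pos'][:2])-cor)@RJ,s['tool_pos'][2],'F',F,s['wrist_force'][2],s['torque']);return F
tx,ty=-.0491,-.0327
for k in range(14):
    F=rep((tx,ty))
    if F[0]<-8 and F[1]<-8: break
    if F[0]>-8: tx+=.0006
    if F[1]>-8: ty+=.0006
    bot.move_straight([*(cor+RJ@[tx,ty]),.040],q,v=.01);bot.pause(.15)
print(tx,ty)
```

```text
(-0.0491, -0.0327) 21.2167 jig [-0.0491 -0.0327] 0.04008474078174733 F [ 0.6277 -1.2262] 3.2913338512826154 [ 0.1381 -0.1912 -0.0224]
(-0.048499999999999995, -0.0321) 21.675 jig [-0.0491 -0.0327] 0.04007275880074118 F [-2.5894 -2.6351] 6.110256937272083 [-0.241   0.4774  0.0472]
(-0.04789999999999999, -0.03149999999999999) 22.075 jig [-0.0491 -0.0326] 0.04012551236470324 F [-5.4472 -3.0241] 8.255064164782063 [-0.5532  0.8055 -0.079 ]
(-0.04729999999999999, -0.030899999999999993) 22.475 jig [-0.049  -0.0326] 0.04016298220148519 F [-7.6295 -3.0588] 9.420273882227285 [-0.788   1.1799 -0.1323]
(-0.046699999999999985, -0.030299999999999994) 22.875 jig [-0.049  -0.0325] 0.04022862243010944 F [-9.1517 -4.6386] 12.256091215414278 [-1.1081  1.5663 -0.1111]
(-0.046699999999999985, -0.029699999999999994) 23.275 jig [-0.049  -0.0325] 0.040245432188233385 F [-9.1498 -5.3433] 12.58311633275242 [-1.3701  1.6009 -0.0862]
(-0.046699999999999985, -0.029099999999999994) 23.675 jig [-0.049  -0.0324] 0.0402542819546481 F [-9.39   -5.5334] 12.828064308441224 [-1.5258  1.5843 -0.0069]
(-0.046699999999999985, -0.028499999999999994) 24.075 jig [-0.049  -0.0324] 0.04029020586934594 F [-10.0591  -7.5204] 13.844030042548074 [-1.7123  1.58    0.0013]
(-0.046699999999999985, -0.027899999999999994) 24.475 jig [-0.0489 -0.0324] 0.04032822806395833 F [-9.6762 -8.2566] 13.438032893496837 [-1.9465  1.6511  0.0357]
-0.046699999999999985 -0.027899999999999994
```

Run:
```python
from h import *
from station import bot
s=bot.state();print(R.from_quat(s['orientation']).apply([[0,0,1],[1,0,0]]),s['width'])
cc=bot.read_camera('wrist');cv2.imwrite('pics/w7.png',cc['frame'])
cc=bot.read_camera('scene');cv2.imwrite('pics/sc7f.png',cc['frame']);crop(cc['frame'],330,120,450,240,5,'pics/sc7.png')
```

```text
[[-0.00524987 -0.00583067 -0.99996922]
 [-0.15841928  0.98735965 -0.00492544]] 0.06392461113586019
```

View pics/w7.png

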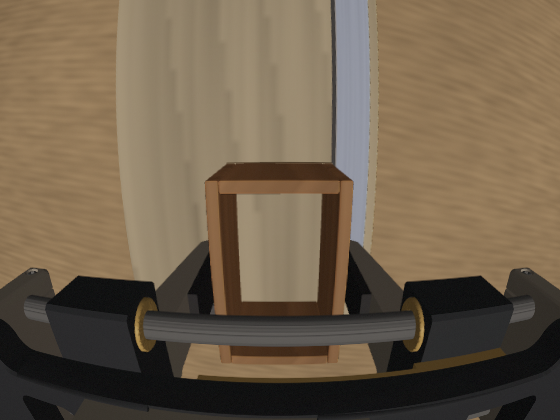

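View pics/sc7.png

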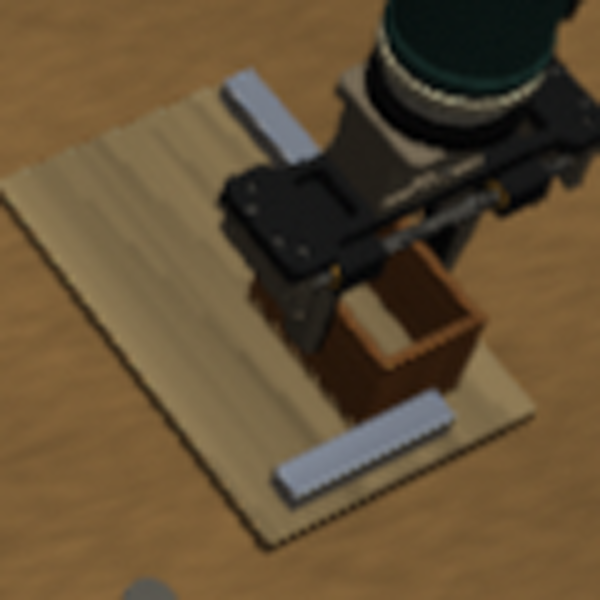

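View pics/sc7f.png

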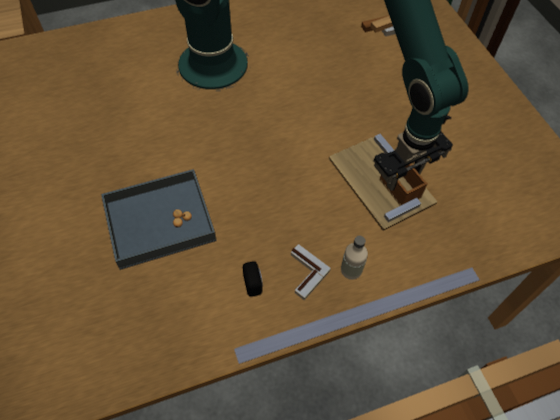

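Run:
```python
from h import *
from station import bot
bot.pause(1.0)
s=bot.state();print(s['time'],s['tool_pos'],s['wrist_force'],s['width'])
bot.close_job()
```

```text
25.575 [0.61776652 0.33373541 0.04031906] [-9.12209504 -9.67598122 13.86484657] 0.06371284138255595
the job is handed in; nothing more can be done
```

I tipped all three feet into the grey tray, then set the empty shell upright on the jig and pushed it into the corner of both fences. I handed the job in at about 25.6 s, still holding the shell pressed home.

**Last checks:**
- **Feet:** the final overhead picture shows all three in the tray.
- **Bystanders:** the glue bottle, tape measure and frame sample look where they started.
- **Seating:** the tool stood at about (-49, -32.4) mm from the jig corner, against a seated place of (-50, -32) mm. I measured the tool rather than the shell, so the shell's offset in the grip adds perhaps 1–2 mm.
- **Tilt:** the tool was about 0.008 rad off vertical.
- **Push:** the forces settled at about 10 N towards the short fence and 8 N towards the long fence, and held over the last one-second pause. Even allowing for board friction at the 13 N I was pressing down with, each fence should be taking well over 1 N. I had no direct reading of the fence contact forces.

One disagreement: the two fixed cameras differed by about 5 mm in x. The wrist camera agreed with the side camera, so I used that one, and the fences themselves set the final position.

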